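# Try the slide lock of a bench instrument

## Robot

A 6-joint arm with a two-finger parallel gripper is mounted at the origin on a cart in front of the work surface, level with it; the furniture and walls round the work are solid. World frame = base frame: x ahead of the robot, y to its left, z up, the work surface at z = 0. Lengths are in mm, angles in rad, forces in N, time in s.
With the tool pointing down it reaches from about 300 to 775 mm from the base axis. Payload 14.6 kg.
Tool frame: the origin (TCP) lies at the very end of the fingers, on their centre line; the grasp point (between the pads) lies 19 mm behind it; z points along the fingers, y is the line along which they close (so a half turn about z gives the same grasp; the last joint's range is limited). The gripper opens to 94 mm and grips with 3 to 60 N. Pads are 16 mm wide; open, the fingers measure 119 mm over their backs; the gripper's body (75 mm by 177 mm) begins 78 mm behind the grasp point.
Start: joints at [-1.296, 0.3, 1.521, -0, 1.321, -0.067], TCP at [184.344, -518.176, 205.446] pointing down, gripper open.
Joint ranges: [-3.03, 3.03], [-0.79, 2.21], [0.23, 2.52], [-1.04, 4.18], [0, 3.07], [-2.55, 2.55]. Speed limits (rad/s): [2.22, 2.22, 2.57, 3.14, 3.14, 3.14].

## Interface

Orientations are given as [roll, pitch, yaw] about the fixed x, y, z axes, in that order (R = Rz(yaw) Ry(pitch) Rx(roll)).
In Python, from cell import manip, eyes, ticket gives the robot as it stands. The module is installed in compiled form; this text tells all that it offers.
- The arm moves only by the tool arm_command, never from a script. Its argument "plan" is a list of rows, each a list of 5 numbers: the opening, from -1 (shut) to 1 (fully open), then the shift along the tool's x, y, z in m, then the turn about the tool's z in rad. In form: [[jaw, dx, dy, dz, roll], ...]. A call has 1 to 20 rows; each row shifts and turns the commanded pose from where the row before left it, along the tool's axes as they then stand; what a row does not reach is not made up. A row lasts 1/8 s, in which the tool goes at most 62.5 mm and 10.7 degrees, less where a joint would pass 70% of its speed; a pose out of reach is approached as far as the arm can. A call is refused whole if a number of a shift passes 0.0625 or a number of a turn 0.188, either way. A call with a gripper value outside its range is refused whole. The fingers move at their own pace and stop on an object; "newtons" is the grip in N (left out, the last holds). Time passes only in rows, so rows that do not move let the fingers close. It gives the time, the measured TCP pose, the force, the opening and the grip force at its end, in the units of the state.
- manip.read_state(): the state, without advancing time (a new reading comes with each control period).
- eyes.camera(name): name is "side" or "top"; returns a dict with "img" (420x560x3 uint8, blue, green, red), "z_map" (420x560 float32, mm along the optical axis (not along the pixel's ray), 0 where there is no reading), "fx", "fy", "cx", "cy" (pixels), "eye" and "orientation" of the camera in the world. Camera axes: x right, y down, z forward; pixel columns grow to the right and rows downward; lengths in mm; the calibration is good to about 2 mm. A picture is of the moment at which its call begins.
- ticket.sign_off(): hands the job in; it is judged then, once.
The state is a dict: "clock": time; "joints": joint angles; "qd": joint speeds; "effort": joint torques, N m; "eef_pos": TCP position; "eef_rot": TCP orientation; "wrist_force": force on the tool from outside, world axes, zero at the start; "moment": the same for the moment, N m; "finger_gap": finger opening in mm; "finger_force": force on a finger pad.
Only numpy, scipy, OpenCV 4.12 (cv2) and the standard library are available. Lean on these libraries where they do the work, as an engineer would, in place of code of your own. Each camera call takes 0.05 s, during which the arm holds its last target. There are 200 camera calls.

## Task

The slide lock of the blue-fronted instrument has just been refitted and must be tried. Pull its chassis out by the bow handle until the slides lock, let go so that it stays out by itself, then press the blue release button on top of its case so that the chassis returns fully home. Leave the white-fronted instrument's chassis shut.

Things in the scene. Friction and masses are not known exactly. Their poses are not given: they have to be found in the camera images.
- blue_case: Blue-fronted bench instrument: dark steel case 170 deep (x), 110 wide, 92 mm high, fixed to the bench at one of two places side by side, turned up to 10 degrees. Origin: centre of its footprint on the worktop; z up, x from front to back (the chassis comes out along -x). A white-fronted twin with a white button stands at the other place.
- blue_handle (a point): Grip point on its upright steel bow handle, a round bar 12 mm thick midway across the front. The upright part runs from 18 to 80 mm above the worktop, 45 mm in front of the blue panel (108 wide, top edge at 88 mm), free on both sides. Point: on the bar's axis, 60 mm above the worktop; it moves with the chassis. Axes as the case's.
- blue_button (a point): Centre of the top face of the blue round release button (26 mm across) on the case top, 110 mm above the worktop when up, 90 mm behind the grip point while the chassis is home; it stays with the case. Goes 10 mm straight down against a spring (2.5 to 5 N); pressed 6 mm or more it frees the locked chassis. Dips for a moment as the chassis is pulled into its lock.
- blue_chassis (a joint): How far its chassis is out, m: 0 fully home, 0.100 end stop. A damped spring (5 to 6 N) draws it home at about 10 cm/s unless locked. Pulled out past 0.090 and let go, it stays locked at 0.088. When the button is pressed it runs home by itself within about 2 s; hold the button down until it moves.
- white_chassis (a joint): The same for the white-fronted instrument beside it, which is to stay shut (0).

How it is judged:
By the outcome, as a careful person would: the job done as asked, in the order asked, and still so for the second after the job is handed in, with the robot touching nothing.
It also fails if it takes over 48 s, if anything falls off the work surface, if the arm or the gripper's body presses on something with over 40 N, if the wrist force passes 120 N, or if a joint passes its speed limit or range.

## Working session

There is one attempt and no reset: what is moved stays moved. The work goes in short steps, Python scripts to look and compute and a tool call to move; the robot and the scene stay as the last step left them, time stands still between calls to the robot, and variables do not carry over. Pictures are saved under pics/ and viewed, at most 10 in all, crops included, and the job is handed in when it is done.

Besides the shell and the picture viewer there is one more tool, called as name(argument=value, ...) on one line, values as JSON. arm_command: Moves the arm, as the interface text tells. Its arguments: {"type":"object","properties":{"plan":{"type":"array"},"newtons":{"type":"number"}},"required":["plan"]}

```bash
mkdir -p pics
cat > h.py <<'E'
from cell import manip, eyes, ticket
import numpy as np, cv2
from scipy.spatial.transform import Rotation as R
def cam(n):
    c=eyes.camera(n); o=np.array(c["orientation"],float)
    M=o if o.shape==(3,3) else (R.from_euler('xyz',o).as_matrix() if o.size==3 else R.from_quat(o).as_matrix())
    v,u=np.mgrid[0:420,0:560]; z=c["z_map"]
    P=np.stack([(u-c["cx"])/c["fx"]*z,(v-c["cy"])/c["fy"]*z,z],-1)@M.T+np.array(c["eye"])
    P[z==0]=np.nan
    return c,P
E
python3 - <<'E'
from h import *
ims=[]
for n in("side","top"):
    c,P=cam(n); print(n,c["eye"],c["orientation"],c["fx"])
    cv2.imwrite(f"pics/{n}0.png",c["img"]); np.savez(f"{n}0.npz",P=P,img=c["img"])
print(manip.read_state())
E
```

```text
side [250.51675991 745.34322719 595.62085272] [-2.19838843  0.01070985 -2.60784758] 517.5791233558043
top [449.47677931 150.46118332 914.8275986 ] [-2.91511855e+00  1.29328102e-03 -1.62186280e+00] 390.8283213236541
{'clock': 0.1, 'joints': array([-1.29559873e+00,  3.00425004e-01,  1.52152802e+00,  1.77921774e-05,
        1.32071141e+00, -6.66005889e-02]), 'qd': array([-0.00024118,  0.00040842, -0.00221534, -0.00107553,  0.00065277,
       -0.00031385]), 'effort': array([ 4.63634660e-04, -5.32648051e+01, -3.53285801e+01,  7.08997459e-02,
        2.34483078e-02, -6.33535251e-05]), 'eef_pos': array([ 184.28517969, -517.94967605,  204.93406536]), 'eef_rot': array([-3.14052440e+00, -8.85238568e-05,  3.41793723e-01]), 'wrist_force': array([-0.63725968,  0.2727639 ,  0.3400403 ]), 'moment': array([-0.02122948,  0.04588331, -0.02475227]), 'finger_force': 0.0, 'finger_gap': 94.12884285937282}
```

View pics/top0.png

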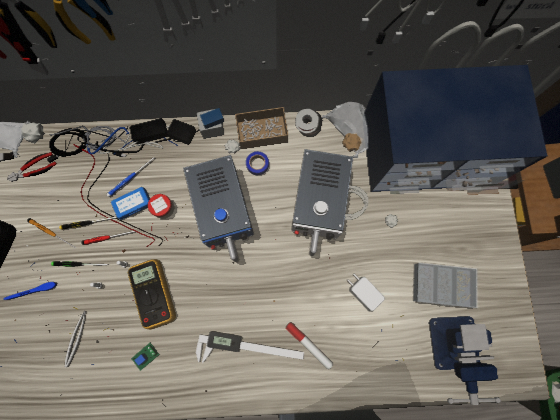

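View pics/side0.png

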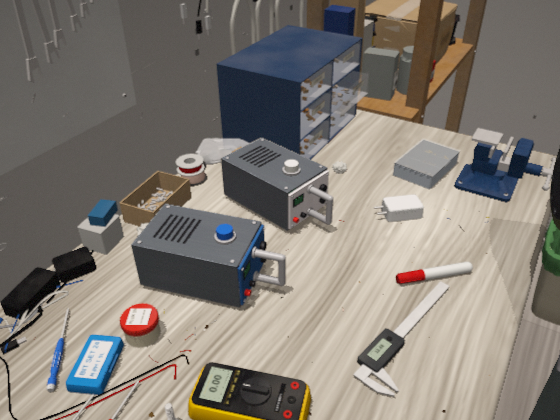

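The top view shows the blue instrument on the left, with its button at (221,215) and handle end at (234,255). The white one is at the right, with its button at (320,208). The side view shows the blue button at (225,232) and the upright bar at (283,268).

Run:
```python
from h import *
for n,bx,hx in(("top",(205,200,238,232),(222,232,248,266)),("side",(210,220,240,244),(266,245,292,290))):
    d=np.load(n+"0.npz");P=d["P"];img=d["img"].astype(int)
    def sub(b):return P[b[1]:b[3],b[0]:b[2]],img[b[1]:b[3],b[0]:b[2]]
    p,i=sub(bx);m=(i[...,0]-i[...,2]>60)&(p[...,2]>104)
    print(n,"button",m.sum(),np.nanmedian(p[m],0),np.nanmin(p[m],0),np.nanmax(p[m],0))
    # case top: z 86..98 near button
    q=P.reshape(-1,3);b=np.nanmedian(p[m],0)
    s=q[(abs(q[:,2]-92)<5)&(np.hypot(*(q[:,:2]-b[:2]).T)<150)&(abs(q[:,1]-b[1])<90)]
    r=cv2.minAreaRect(s[:,:2].astype(np.float32));print("top rect",r,np.median(s[:,2]))
    p,i=sub(hx);m=(p[...,2]>25)&(p[...,2]<90)&(p[...,0]<b[0]-65)
    h=p[m];print("handle",len(h),np.median(h,0));
    f=h[h[:,0]<h[:,0].min()+14];print("front bar",len(f),f.mean(0),f.min(0),f.max(0))
```

```text
top button 105 [634.22254696 268.41473091 110.0679203 ] [622.80488319 257.45074411 107.04322846] [644.7631266  281.03095654 113.68442156]
top rect ((676.015869140625, 278.6640625), (176.0871124267578, 109.88973999023438), 13.386385917663574) 92.08397266590146
handle 104 [554.05526046 248.17346382  77.93868031]
front bar 54 [547.04102974 246.89419309  68.06089858] [540.70671285 241.83422875  25.14990853] [554.57780173 255.50936621  81.52561353]
side button 182 [631.10517563 269.88363182 109.71652447] [619.87937093 253.94292946 104.03771287] [646.16875576 280.84330664 112.26072229]
top rect ((674.4542846679688, 277.7149353027344), (177.0125732421875, 112.99252319335938), 13.559652328491211) 92.13841436372854
handle 375 [547.36259266 251.29007026  60.15964572]
front bar 253 [544.54620753 250.36295652  55.95768049] [538.98455351 241.74809205  25.98516424] [552.91747958 254.83451639  81.29353661]
```

arm_command(plan=[[1,0,0,0,0.111],[1,0.033,-0.0415,0,0],[1,0.033,-0.0415,0,0],[1,0.033,-0.0415,0,0],[1,0.033,-0.0415,0,0],[1,0.033,-0.0415,0,0],[1,0.033,-0.0415,0,0],[1,0.033,-0.0415,0,0],[1,0.033,-0.0415,0,0],[1,0.033,-0.0415,0,0],[1,0.033,-0.0415,0,0],[1,0.033,-0.0415,0,0],[1,0.033,-0.0415,0,0],[1,0.033,-0.0415,0,0],[1,0.033,-0.0415,0,0],[1,0.033,-0.0415,0,0],[1,0.033,-0.0415,0.03,0],[1,0,0,0,0],[1,0,0,0,0]], newtons=30)

```text
clock: 2.48
eef_pos: [546.3, 248.6, 175.5]
eef_rot: [3.141, 0.0, 0.231]
wrist_force: [-1.5, 0.2, 1.5]
finger_gap: 94.0
finger_force: 0.0
```

arm_command(plan=[[1,0,0,0.033,0],[1,0,0,0.034,0],[1,0,0,0.034,0],[1,0,0,0.033,0],[1,0,0,0,0],[1,0,0,0,0],[0,0,0,0,0],[0,0,0,0,0],[0,0,0,0,0],[-0.5,0,0,0,0],[-0.5,0,0,0,0]], newtons=30)

```text
clock: 3.85
eef_pos: [546.4, 249.0, 41.4]
eef_rot: [3.142, 0.0, 0.231]
wrist_force: [0.2, -0.4, 0.2]
finger_gap: 47.9
finger_force: 0.0
```

Run:
```python
from h import *
c,P=cam("side");cv2.imwrite("pics/side1.png",cv2.resize(c["img"][180:330,160:360],(800,600)))
```

```text
(no output)
```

View pics/side1.png

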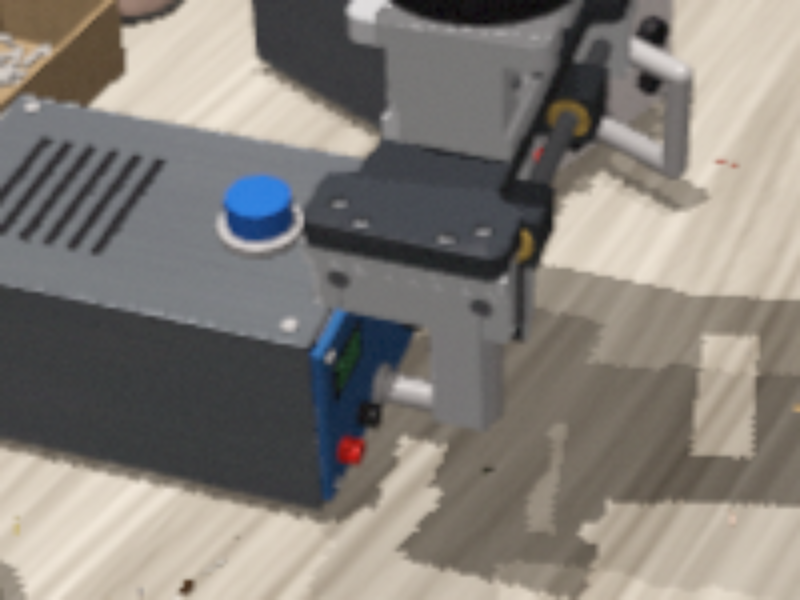

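The crop shows the near finger at (465,380) covering the upright bar, the fingers clear of the panel, and the gripper body above the case front. The jaws are still closing.

arm_command(plan=[[-1,0,0,0,0],[-1,0,0,0,0],[-1,0,0,0,0],[-1,0,0,0,0],[-1,0,0,0,0],[-1,0,0,0,0],[-1,0,0,0,0],[-1,0,0,0,0]], newtons=30)

```text
clock: 4.9
eef_pos: [546.8, 247.4, 41.4]
eef_rot: [3.139, 0.0, 0.23]
wrist_force: [1.9, -11.0, 1.5]
finger_gap: 11.8
finger_force: 30.0
```

arm_command(plan=[[-1,0,0.0025,0,0],[-1,-0.008,0,0,0],[-1,-0.008,0,0,0],[-1,-0.008,0,0,0],[-1,-0.008,0,0,0],[-1,-0.008,0,0,0],[-1,-0.008,0,0,0],[-1,-0.008,0,0,0],[-1,-0.008,0,0,0],[-1,-0.008,0,0,0],[-1,-0.008,0,0,0],[-1,-0.008,0,0,0],[-1,-0.007,0,0,0],[-1,0,0,0,0],[-1,0,0,0,0],[-1,0,0,0,0]])

```text
clock: 6.9
eef_pos: [455.0, 225.4, 41.4]
eef_rot: [-3.141, -0.002, 0.231]
wrist_force: [4.4, 4.9, -5.6]
finger_gap: 11.3
finger_force: 30.0
```

arm_command(plan=[[-1,-0.003,0,0,0],[-1,0,0,0,0],[-1,0.003,0,0,0],[-1,0.004,0,0,0],[-1,0,0,0,0],[-1,0,0,0,0]])

```text
clock: 7.65
eef_pos: [459.0, 226.3, 41.4]
eef_rot: [-3.141, -0.002, 0.231]
wrist_force: [5.1, 5.1, -7.0]
finger_gap: 11.4
finger_force: 30.0
```

arm_command(plan=[[0.3,0,0,0,0],[0.3,0,0,0,0],[0.3,0,0,0,0],[0.3,0,0,0,0],[0.3,0,0,0,0],[0.3,0,0,0,0],[0.3,0,0,0,0],[0.3,0,0,0,0],[0.3,0,0,0,0],[0.3,0,0,0,0]])

```text
clock: 8.9
eef_pos: [458.5, 225.8, 41.5]
eef_rot: [-3.142, -0.0, 0.231]
wrist_force: [0.3, 0.6, -0.3]
finger_gap: 61.2
finger_force: 0.0
```

Run:
```python
from h import *
c,P=cam("side");cv2.imwrite("pics/side2.png",cv2.resize(c["img"][180:360,160:400],(800,600)))
```

```text
(no output)
```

View pics/side2.png

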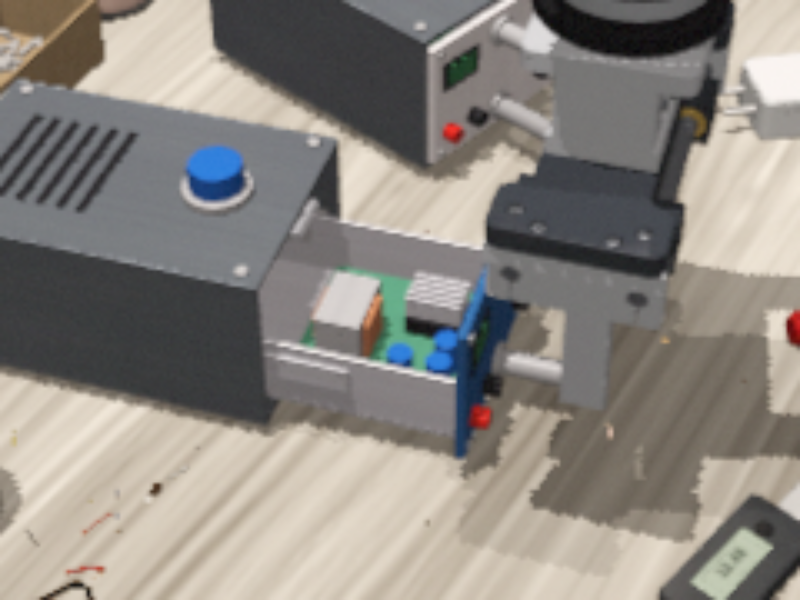

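The crop shows the chassis standing out on its own, with the panel at (475,370) and the opened fingers around the bar. The button at (215,170) is up again. Next I lift, shut the fingers and move over the button.

arm_command(plan=[[0.3,0,0,-0.036,0],[0.3,0,0,-0.036,0],[0.3,0,0,-0.037,0],[-1,0,0,0,0],[-1,0.03,-0.001,0,0],[-1,0.03,-0.001,0,0],[-1,0.03,0,0,0],[-1,0.03,0,0,0],[-1,0.03,0,0,0],[-1,0.029,0,0,0],[-1,0,0,0,0],[-1,0,0,0,0],[-1,0,0,0,0],[-1,0,0,0,0],[-1,0,0,0,0]])

```text
clock: 10.82
eef_pos: [632.1, 268.7, 150.7]
eef_rot: [-3.142, -0.0, 0.231]
wrist_force: [-0.2, 0.1, 0.6]
finger_gap: 0.5
finger_force: 0.0
```

Run:
```python
from h import *
c,P=cam("side");cv2.imwrite("pics/side3.png",cv2.resize(c["img"][130:310,140:380],(800,600)))
```

```text
(no output)
```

View pics/side3.png

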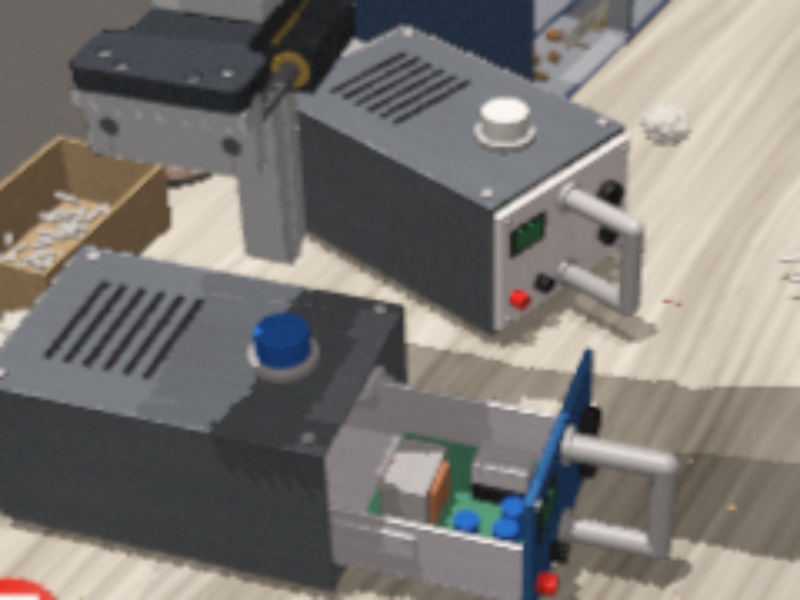

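The chassis stays locked out with nothing touching it. The closed fingertips at (270,250) hang over the blue button at (283,340). Now I press about 9 mm.

arm_command(plan=[[-1,0,0,0.02,0],[-1,0,0,0.018,0],[-1,0,0,0.004,0],[-1,0,0,0.004,0],[-1,0,0,0.003,0],[-1,0,0,0,0],[-1,0,0,0,0],[-1,0,0,0,0],[-1,0,0,0,0],[-1,0,0,0,0],[-1,0,0,0,0],[-1,0,0,0,0],[-1,0,0,0,0]])

```text
clock: 12.5
eef_pos: [632.3, 268.6, 101.4]
eef_rot: [-3.142, -0.0, 0.231]
wrist_force: [-2.6, -0.9, 4.1]
finger_gap: 0.6
finger_force: 2.2
```

Run:
```python
from h import *
c,P=cam("side");cv2.imwrite("pics/side4.png",cv2.resize(c["img"][130:310,140:380],(800,600)))
```

```text
(no output)
```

View pics/side4.png

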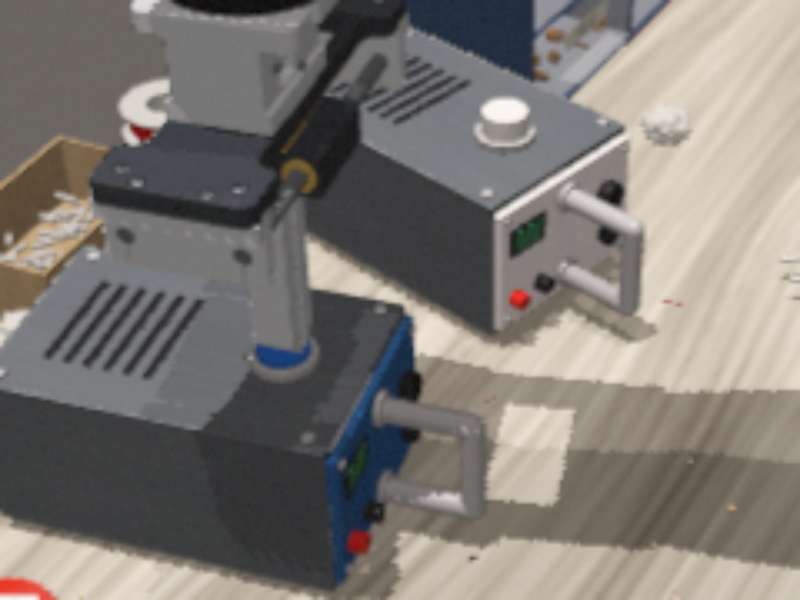

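The button is pressed at (283,355) and the chassis has run home, with the panel flush at (370,450). The white chassis is shut. Now I lift off, wait, and check the handle.

arm_command(plan=[[-1,0,0,-0.02,0],[-1,0,0,-0.04,0],[-1,0,0,-0.04,0],[-1,0,0,0,0],[-1,0,0,0,0],[-1,0,0,0,0],[-1,0,0,0,0],[-1,0,0,0,0],[-1,0,0,0,0],[-1,0,0,0,0]])

```text
clock: 13.8
eef_pos: [632.2, 268.6, 201.4]
eef_rot: [-3.142, 0.0, 0.231]
wrist_force: [0.6, -0.9, -0.2]
finger_gap: 0.6
finger_force: 0.0
```

Run:
```python
from h import *
c,P=cam("side");d=np.load("side0.npz")
for Q in(d["P"],P):
    p=Q[245:290,266:292];h=p[(p[...,2]>25)&(p[...,2]<90)&(p[...,0]<566)];print(len(h),np.median(h,0),h.min(0))
diff=np.abs(c["img"].astype(int)-d["img"]).max(2)[140:225,280:340];print("white diff px",(diff>40).sum())
cv2.imwrite("pics/side5.png",c["img"])
```

```text
373 [547.35900498 251.29007026  59.83393016] [538.98455351 241.74809205  25.1762717 ]
377 [547.22809358 251.44305449  59.97902239] [538.55134543 242.16530575  25.13496859]
white diff px 0
```

View pics/side5.png

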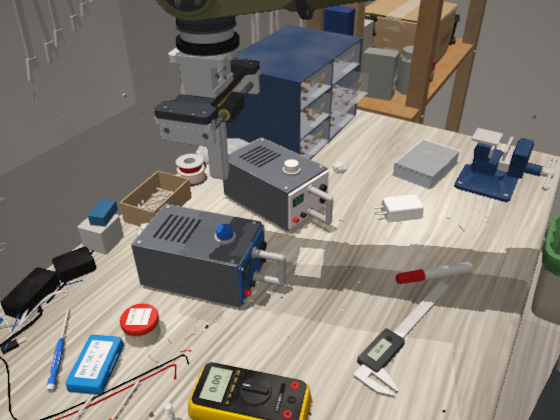

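The blue handle is back at (283,268), where it started. The button at (225,232) is up, the white instrument is unchanged, and the arm is clear of everything.

```bash
python3 -c "
from cell import ticket
print(ticket.sign_off())"
```

```text
the job is handed in; nothing more can be done
None
```

I pulled the blue chassis out until it locked and let go, and it stayed out by itself; pressing the blue button then sent it fully home, the white chassis stayed shut, and I handed the job in at about 14 s.

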